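Stand the fallen dropper bottle back up in its row

ROBOT

A 6-joint arm with a two-finger parallel gripper is mounted at the origin on a cart in front of the work surface, level with it; the furniture and walls round the work are solid. World frame = base frame: x ahead of the robot, y to its left, z up, the work surface at z = 0. Lengths are in m, angles in rad, forces in N, time in s.
With the tool pointing down it reaches from about 0.3 to 0.775 m from the base axis. Payload 14.6 kg.
Tool frame: the origin (TCP) lies at the very end of the fingers, on their centre line; the grasp point (between the pads) lies robot.tcp_to_grasp behind it (robot.tcp_to_grasp is the distance from the TCP to the grasp point, in m); z points along the fingers, y is the direction in which the jaws open and shut (so a half turn about z gives the same grasp; the last joint's range is limited). The gripper opens to 85 mm and grips with 20 to 120 N. Pads are 22 mm wide; open, the fingers measure 114 mm over their backs; the gripper's body (76 mm by 85 mm) begins 54 mm behind the grasp point. The pads swing forward as they close: fully open they stand 13 mm farther back than shut.
Start: joints at [1.209, 0.3, 1.521, -0, 1.321, -0.067], TCP at [0.16, 0.526, 0.231] pointing down, gripper open.
Joint ranges: [-3.03, 3.03], [-0.79, 2.21], [0.23, 2.52], [-1.04, 4.18], [0, 3.07], [-2.55, 2.55]. Speed limits (rad/s): [2.22, 2.22, 2.57, 3.14, 3.14, 3.14].

INTERFACE

Orientations are given as a rotation vector (axis times angle).
In Python, from plant import robot gives the robot as it stands.
- The arm moves only by the tool move_arm, never from a script. Its argument "rows" is a list of rows, each a list of 3 entries, a list of its own where there are three numbers: the opening, from -1 (shut) to 1 (fully open), then the shift along the tool's x, y, z scaled (see below), then the turn, a rotation vector about the tool's x, y, z scaled (see below). In form: [[jaw, [tx, ty, tz], [rx, ry, rz]], ...]. A call has 1 to 12 rows; each row is the pose to reach, as a shift and turn from the pose commanded when the call began, along the tool's axes at that moment; what a row does not reach only later rows make up. The controller multiplies each number of a shift by 0.8 m and each number of a turn by 0.5 rad. A row lasts 1/8 s, in which the tool goes at most 62.5 mm and 10.7 degrees, less where a joint would pass 70% of its speed; a pose out of reach is approached as far as the arm can. A call with a number of a shift or a turn outside -1 to 1 is refused whole. A call with a gripper value outside its range is refused whole. The fingers move at their own pace and stop on an object; the grip force is fixed at half the most. Time passes only in rows, so rows that repeat a pose let the fingers close. It gives the time, the measured TCP pose, the force and the opening at its end, in the units of the state.
- robot.get_state(): the state, without advancing time (a new reading comes with each control period).
- robot.grab_frame(name): name is "scene" or "top" or "wrist"; returns a dict with "img" (480x640x3 uint8, red, green, blue), "fx", "fy", "cx", "cy" (pixels), "cam_to_world" (4x4, takes a point from camera to world coordinates); the wrist camera has in their place "T_tool_cam" (4x4, takes a point from camera to tool coordinates, whose origin is the TCP and whose axes are the flange's). Camera axes: x right, y down, z forward; pixel columns grow to the right and rows downward; lengths in m; the calibration is good to about 2 mm. The wrist camera is an equidistant fisheye: a pixel r from the principal point sees the ray r / f radians off the axis. A picture is of the moment at which its call begins: read the wrist's pose just before it. There is no depth.
- robot.sign_off(): hands the job in, once; it reports no verdict.
The state is a dict: "clock": time; "joints": joint angles; "dq": joint speeds; "joint_efforts": joint torques, N m; "tcp_pos": TCP position; "orientation": TCP orientation; "contact_force": force on the tool from outside, world axes, zero at the start; "wrist_torque": the same for the moment, N m; "finger_gap": opening from 0.0 (shut) to 1.0 (fully open).
Only numpy, scipy, OpenCV 4.12 (cv2) and the standard library are available. Lean on these libraries where they do the work, as an engineer would, in place of code of your own. Each camera call takes 0.05 s, during which the arm holds its last target.

TASK

One of the three small dropper bottles in the shallow grey tray has fallen over. Stand it upright again on the empty round mark in the middle of the row, between its two neighbours, and let go of it. Leave the two standing bottles and the beaker where they are.

Things in the scene. Friction and masses are not known exactly. Their poses are not given: they have to be found in the camera images.
- fallen_mid (a point): Centre of the white dropper bottle lying on its side in the tray: on its axis, 32 mm above its base. 64 mm long: round body 28 mm in diameter for 45 mm from the base, then a tapering white cap under 18 mm in diameter. z points from base to cap tip (level while it lies, then roughly to the robot's left; up when upright). About 35 g, loose, can roll; a 10 N grip on the body is safe.
- tray_mid (a point): Centre of the middle round mark on the tray floor, at floor height (4 mm above the worktop). Grey fixed tray, 110 mm (x) by 220 mm (y), flat floor, rims 6 mm thick and 9 mm above the worktop. Three flat ring marks 36 mm in diameter lie 85 mm apart along y, which points away from the robot; x points to the right, z up.
- far_bottle: An identical dropper bottle standing on the far mark (tray +y), 85 mm from the middle mark; loose. Origin at the centre of its base, z up.
- near_bottle: An identical dropper bottle standing on the near mark (tray -y), 85 mm from the middle mark; loose. Origin at the centre of its base, z up.
- beaker: Clear 50 ml beaker, 46 mm in diameter and 57 mm tall, standing loose on the worktop beyond the tray, to the right. Origin at the centre of its base.

How it is judged:
At the end, for the whole second after the job is handed in: The fallen bottle stands upright (within 7 degrees) and at rest on the tray floor, its axis within 15 mm of the centre of the middle mark; both neighbours stand upright and these and the beaker are within 20 mm of where they were (angle between each of fallen_mid, far_bottle, near_bottle's own z axis and vertical below 0.12 rad and horizontal distance between fallen_mid and tray_mid below 0.015 m and z of fallen_mid in the frame of tray_mid between 0.028 and 0.036 m and linear speed of fallen_bottle below 0.02 m/s and distance of each of far_bottle, near_bottle, beaker from where it was at the start of the episode below 0.02 m); the robot touches nothing.
It fails at once if a neighbouring bottle is knocked over (angle between any of far_bottle, near_bottle's own z axis and vertical above 0.5 rad).
It fails at once if a neighbouring bottle or the beaker is pushed away (distance of any of far_bottle, near_bottle, beaker from where it was at the start of the episode above 0.02 m).
It also fails if it takes over 38 s, if anything falls off the work surface, if the arm or the gripper's body presses on something with over 40 N, if the wrist force passes 120 N, or if a joint passes its speed limit or range.

## Working session

There is one attempt and no reset: what is moved stays moved. The work goes in short steps, Python scripts to look and compute and a tool call to move; the robot and the scene stay as the last step left them, time stands still between calls to the robot, and variables do not carry over. Pictures are saved under pics/ and viewed, and the job is handed in when it is done.

Besides the shell and the picture viewer there is one more tool, called after ">>>" by a JSON object that holds its "op" and its "data", one argument or row to a line. move_arm: Moves the arm, as the interface text tells. Its arguments: {"type":"object","properties":{"rows":{"type":"array","items":{"type":"array"}}},"required":["rows"]}

```bash
mkdir -p pics; ls; python3 - <<'E'
from plant import robot
import cv2,numpy as np
s=robot.get_state();print(s);print(robot.tcp_to_grasp)
for n in("scene","top","wrist"):
    f=robot.grab_frame(n);cv2.imwrite(f"pics/{n}0.png",f["img"][:,:,::-1])
    print(n,f["fx"],f["fy"],f["cx"],f["cy"],np.round(f.get("cam_to_world",f.get("T_tool_cam")),4).tolist())
E
```

```text
pics
{'clock': 0.0, 'joints': array([ 1.20942403e+00,  3.00480352e-01,  1.52159542e+00,  3.28474476e-05,
        1.32068800e+00, -6.66048300e-02]), 'dq': array([-2.22952993e-04,  1.26672536e-03,  6.53317597e-04, -7.21161962e-04,
       -7.32038575e-05, -6.18177666e-04]), 'joint_efforts': array([-7.99654081e-04, -5.43489254e+01, -3.61808860e+01, -6.37701578e-05,
        3.84319428e-03, -5.87909130e-05]), 'tcp_pos': array([0.15969901, 0.5260583 , 0.23071017]), 'orientation': array([-4.61316695e-01, -3.10725445e+00,  1.78685671e-03]), 'contact_force': array([ 0.25824636,  0.03779226, -0.67269276]), 'wrist_torque': array([ 0.00459628,  0.02735559, -0.02212361]), 'finger_gap': 1.003694271191734}
0.0187
scene 459.21530745782 459.21530745782 320.3723989848121 229.34128091024232 [[-0.6378, -0.4666, 0.6128, 0.0152], [-0.7701, 0.4012, -0.496, 0.1113], [-0.0144, -0.7883, -0.6152, 0.5643], [0.0, 0.0, 0.0, 1.0]]
top 434.61035559192516 434.61035559192516 311.2406076118532 236.32524949781612 [[-0.0002, -0.9978, 0.0669, 0.4416], [-0.9995, 0.0024, 0.033, -0.3237], [-0.0331, -0.0669, -0.9972, 0.9169], [0.0, 0.0, 0.0, 1.0]]
wrist 371.64829954431775 371.64829954431775 324.5851817199079 237.2555617932317 [[0.0007, -0.9608, -0.2773, 0.0692], [1.0, 0.0006, 0.0004, -0.0005], [-0.0003, -0.2773, 0.9608, -0.1416], [0.0, 0.0, 0.0, 1.0]]
```

View pics/scene0.png

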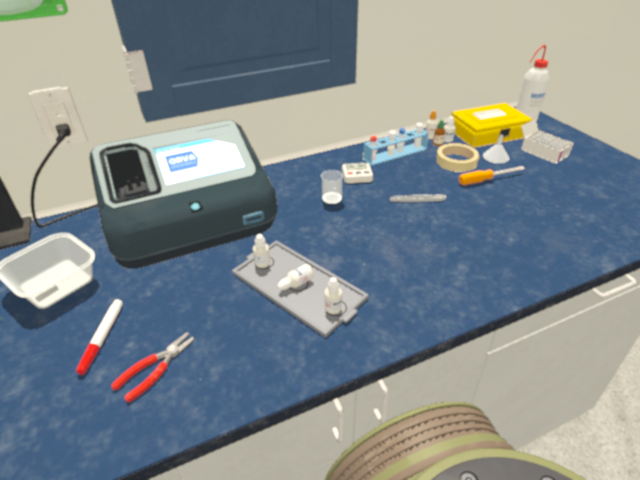

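View pics/top0.png

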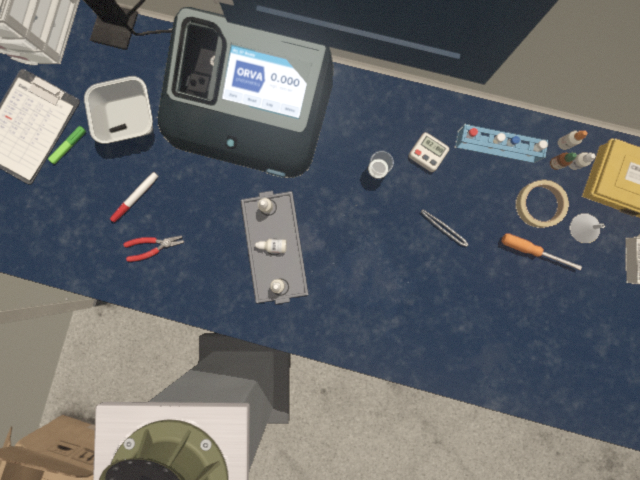

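View pics/wrist0.png

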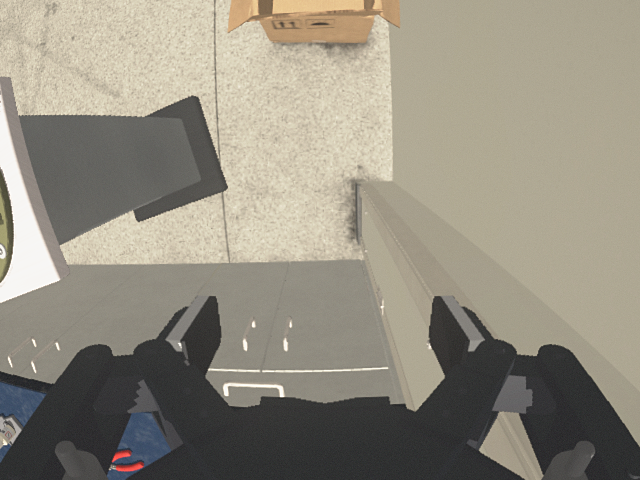

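The scene and top views show the tray with the fallen bottle near top (270,246), cap to the left. The far bottle is at (266,206), the near one at (278,287) and the beaker at (379,165). I'll zoom in next.

```bash
python3 - <<'E'
import cv2
a=cv2.imread("pics/top0.png")[180:310,225:325];cv2.imwrite("pics/topz.png",cv2.resize(a,None,fx=4.6,fy=4.6,interpolation=cv2.INTER_CUBIC))
a=cv2.imread("pics/scene0.png")[225:335,225:375];cv2.imwrite("pics/scenez.png",cv2.resize(a,None,fx=5,fy=5,interpolation=cv2.INTER_CUBIC))
E
```

```text
(no output)
```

View pics/topz.png

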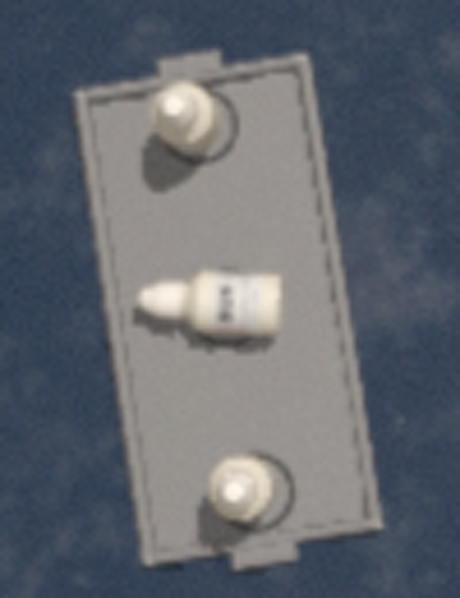

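View pics/scenez.png

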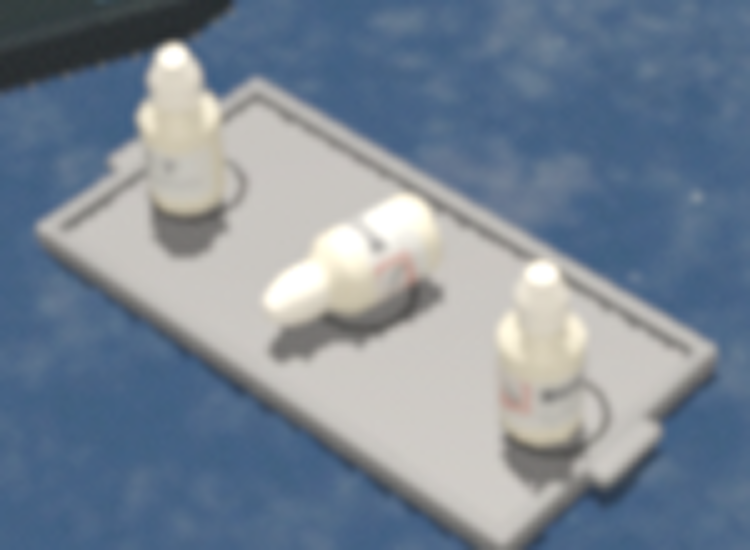

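```bash
cat > h.py <<'E'
import numpy as np
from scipy.spatial.transform import Rotation as R
def cam(f): return f["fx"],f["fy"],f["cx"],f["cy"],np.array(f["cam_to_world"])
def ray(f,u,v,z):
    fx,fy,cx,cy,T=cam(f)
    d=T[:3,:3]@np.array([(u-cx)/fx,(v-cy)/fy,1.]);o=T[:3,3]
    return o+d*(z-o[2])/d[2]
E
python3 - <<'E'
from plant import robot
from h import *
f=robot.grab_frame("top");g=robot.grab_frame("scene")
t=lambda u,v,z:ray(f,225+u/4.6-.4,180+v/4.6-.4,z)
s=lambda u,v,z:ray(g,225+u/5-.4,225+v/5-.4,z)
np.set_printoptions(precision=4,suppress=True)
for nm,q,C in (("top",t,[(77,93),(308,55),(382,527),(147,565)]),("scene",s,[(38,231),(258,77),(717,352),(508,552)])):
    P=np.array([q(*c,.009) for c in C]);print(nm,P[:,:2].tolist(),"ctr",P.mean(0)[:2])
    e=(P[0]+P[1]-P[2]-P[3]);print("yaxis ang",np.arctan2(e[1],e[0]),np.linalg.norm(e)/2)
    e=(P[1]+P[2]-P[0]-P[3]);print("xaxis ang",np.arctan2(e[1],e[0]),np.linalg.norm(e)/2)
print("fallen top base,tip",t(280,305,.018),t(137,298,.018), "shoulder",t(195,302,.018))
print("scene tip",s(270,302,.018))
print("far",t(175,106,.068),s(173,48,.068)," near",t(234,490,.068),s(542,267,.068))
print("beaker", ray(f,378,171,0))
E
```

```text
top [[0.5803232806393209, -0.1455492974927245], [0.5973583356755211, -0.2520857260724386], [0.3820814919676964, -0.286177740623984], [0.3647834053765643, -0.1797149835462351]] ctr [ 0.4811 -0.2159]
yaxis ang 0.15713179355989412 0.21809525386655385
xaxis ang -1.4109818860452044 0.10787425284184454
scene [[0.5782248156433332, -0.14208978945181697], [0.597899957914433, -0.25118625466793765], [0.3805644092812367, -0.2834559601042962], [0.36181023404319673, -0.1768800342919206]] ctr [ 0.4796 -0.2134]
yaxis ang 0.15339056995490719 0.21945171018273846
xaxis ang -1.3944631848508722 0.10953468936388017
fallen top base,tip [ 0.4821 -0.2405  0.018 ] [ 0.4853 -0.1756  0.018 ] shoulder [ 0.4835 -0.202   0.018 ]
scene tip [ 0.4882 -0.1793  0.018 ]
far [ 0.5655 -0.1995  0.068 ] [ 0.5683 -0.1994  0.068 ]  near [ 0.4014 -0.2258  0.068 ] [ 0.4027 -0.2257  0.068 ]
beaker [ 0.6419 -0.4354  0.    ]
```

```bash
cat >> h.py <<'E'
np.set_printoptions(precision=4,suppress=True)
B=1.52  # bottle axis heading
def Rt(tilt,B=B):
    """tool tilted: +tilt leans gripper body to cap side; -ve to base side"""
    b=np.array([np.cos(B),np.sin(B),0]);z=np.array([0,0,1.])
    tz=-np.cos(tilt)*z-np.sin(tilt)*b; ty=np.array([np.sin(B),-np.cos(B),0])
    return np.column_stack([np.cross(ty,tz),ty,tz])
def step(p0,R0,p,Rn):
    return np.r_[R0.T@(np.array(p)-p0)/.8, R.from_matrix(R0.T@Rn).as_rotvec()/.5]
def now(robot):
    s=robot.get_state();return s["tcp_pos"],R.from_rotvec(s["orientation"]).as_matrix(),s
E
python3 - <<'E'
from plant import robot
from h import *
p,R0,s=now(robot);print(s['clock'],R0)
print(step(p,R0,[.484,-.215,.2],Rt(0)))
E
```

```text
0.25 [[-0.9569  0.2905 -0.0001]
 [ 0.2905  0.9569 -0.0005]
 [-0.     -0.0005 -1.    ]]
[-0.657  -0.7688  0.0392 -0.0008  0.0006  2.6536]
```

>>> {"op": "move_arm", "data": {
  "rows": [
    [0.4, [-0.405, -0.303, 0], [0, 0, 1]],
    [0.4, [-0.405, -0.303, 0], [0, 0, 1]],
    [0.4, [-0.405, -0.303, 0], [0, 0, 1]],
    [0.4, [-0.405, -0.303, 0], [0, 0, 1]],
    [0.4, [-0.405, -0.303, 0], [0, 0, 1]],
    [0.4, [-0.405, -0.303, 0], [0, 0, 1]],
    [0.4, [-0.405, -0.303, 0], [0, 0, 1]],
    [0.4, [-0.405, -0.303, 0], [0, 0, 1]]
  ]
}}

```text
clock: 1.25
tcp_pos: [0.4002, 0.1988, 0.2312]
orientation: [-1.22, -2.895, 0.0]
contact_force: [-0.0, 0.3, -0.2]
finger_gap: 0.695
```

```bash
python3 - <<'E'
from plant import robot
from h import *
p,R0,s=now(robot);print(s['clock'],p,R0,s['joints'],s['finger_gap'])
print(step(p,R0,[.48,-.23,.2],Rt(0)))
E
```

```text
1.25 [0.4002 0.1988 0.2312] [[-0.6982  0.7159 -0.0001]
 [ 0.7159  0.6982 -0.0002]
 [-0.     -0.0002 -1.    ]] [ 0.3791  0.0679  1.796  -0.0001  1.2779 -0.3938] 0.6951946416722863
[-0.4533 -0.3028  0.0391 -0.0003  0.0002  1.6475]
```

>>> {"op": "move_arm", "data": {
  "rows": [
    [0.4, [-0.453, -0.303, 0.04], [0, 0, 1]],
    [0.4, [-0.453, -0.303, 0.04], [0, 0, 1]],
    [0.4, [-0.453, -0.303, 0.04], [0, 0, 1]],
    [0.4, [-0.453, -0.303, 0.04], [0, 0, 1]],
    [0.4, [-0.453, -0.303, 0.04], [0, 0, 1]],
    [0.4, [-0.453, -0.303, 0.04], [0, 0, 1]],
    [0.4, [-0.453, -0.303, 0.04], [0, 0, 1]],
    [0.4, [-0.453, -0.303, 0.04], [0, 0, 1]]
  ]
}}

```text
clock: 2.25
tcp_pos: [0.4803, -0.2304, 0.1983]
orientation: [-1.898, -2.502, 0.0]
contact_force: [0.0, 0.8, 1.1]
finger_gap: 0.702
```

```bash
python3 - <<'E'
from plant import robot
from h import *
import cv2
p,R0,s=now(robot);print(s['clock'],p,R0,s['joints'],s['finger_gap'])
f=robot.grab_frame("wrist");cv2.imwrite("pics/w1.png",f["img"][:,:,::-1])
print(step(p,R0,[.48,-.20,.16],Rt(.45)))
E
```

```text
2.25 [ 0.4803 -0.2304  0.1983] [[-0.2695  0.963  -0.0012]
 [ 0.963   0.2695  0.0005]
 [ 0.0008 -0.001  -1.    ]] [-0.516   0.2917  1.6109 -0.0001  1.2403 -0.7888] 0.7024566660839362
[ 0.0367  0.0099  0.0478  0.1435 -0.8933  0.6368]
```

View pics/w1.png

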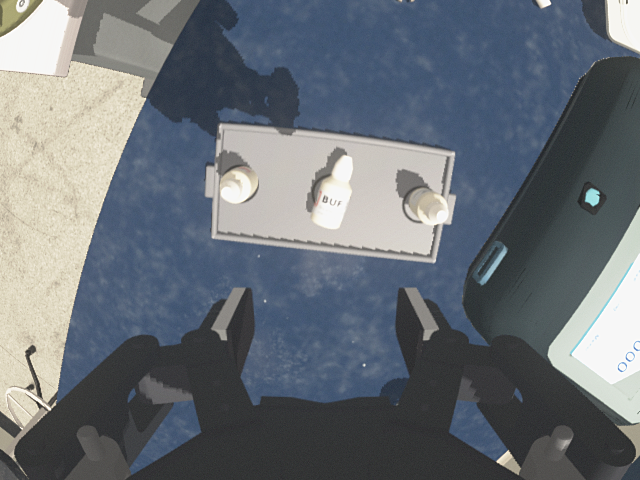

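The wrist view shows the tray with corners at about (219,124), (455,152), (435,262) and (213,238). The fallen bottle runs from its base at (328,228) to its tip at (346,157). The neighbours' tips are at (230,187) and (438,217).

```bash
cat >> h.py <<'E'
def wray(f,p,R0,u,v,z):
    T=np.array(f["T_tool_cam"]);x=(u-f["cx"])/f["fx"];y=(v-f["cy"])/f["fy"];r=np.hypot(x,y)
    d=np.array([x/r*np.sin(r),y/r*np.sin(r),np.cos(r)])
    d=R0@T[:3,:3]@d;o=p+R0@T[:3,3];return o+d*(z-o[2])/d[2]
E
python3 - <<'E'
from plant import robot
from h import *
import cv2
im=cv2.imread("pics/w1.png")[115:270,205:465];cv2.imwrite("pics/w1z.png",cv2.resize(im,None,fx=3,fy=3,interpolation=cv2.INTER_CUBIC))
p,R0,s=now(robot)
f=robot.grab_frame("wrist")
q=lambda u,v,z:wray(f,p,R0,u,v,z)
P=np.array([q(*c,.009) for c in [(219,124),(455,152),(435,262),(213,238)]]);print(P,P.mean(0))
e=P[1]+P[2]-P[0]-P[3];print(np.arctan2(e[1],e[0]),np.linalg.norm(e)/2)
print("base",q(328,228,.018),"tip",q(346,157,.018),"near",q(230,187,.068),"far",q(438,217,.068))
E
```

```text
[[ 0.3676 -0.177   0.009 ]
 [ 0.5814 -0.1421  0.009 ]
 [ 0.5986 -0.2482  0.009 ]
 [ 0.3855 -0.283   0.009 ]] [ 0.4833 -0.2126  0.009 ]
0.16180665656537693 0.2163004853794314
base [ 0.4879 -0.2417  0.018 ] tip [ 0.4855 -0.1765  0.018 ] near [ 0.4041 -0.2185  0.068 ] far [ 0.5636 -0.1975  0.068 ]
```

View pics/w1z.png

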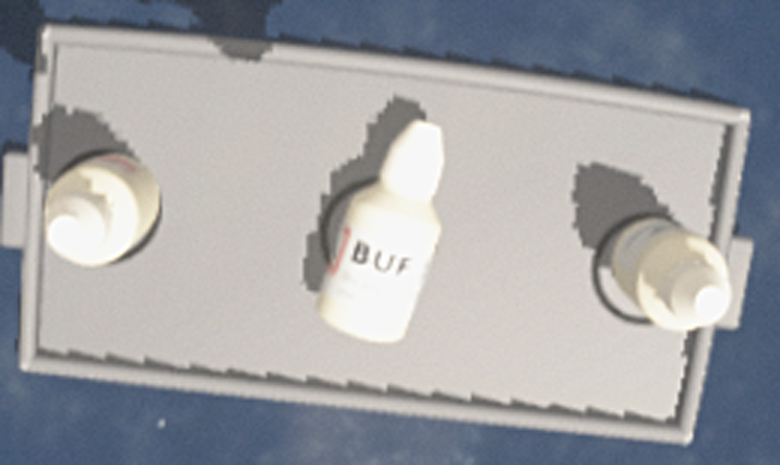

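```bash
sed -i 's/^B=1.52/B=1.57/' h.py; python3 - <<'E'
from plant import robot
from h import *
p,R0,s=now(robot)
Rn=Rt(.55);G=np.array([.4855,-.2135,.018]);print(step(p,R0,G+(.009-.07)*Rn[:,2],Rn), G-.061*Rn[:,2])
E
```

```text
[ 0.0533  0.022   0.1612  0.151  -1.0944  0.5395] [ 0.4855 -0.1816  0.07  ]
```

>>> {"op": "move_arm", "data": {
  "rows": [
    [0.4, [0.053, 0.022, 0.05], [0.14, -1, 0.5]],
    [0.4, [0.053, 0.022, 0.1], [0.14, -1, 0.5]],
    [0.4, [0.053, 0.022, 0.161], [0.14, -1, 0.5]],
    [0.4, [0.053, 0.022, 0.161], [0.14, -1, 0.5]],
    [0.4, [0.053, 0.022, 0.161], [0.14, -1, 0.5]],
    [0.4, [0.053, 0.022, 0.161], [0.14, -1, 0.5]]
  ]
}}

```text
clock: 3.1
tcp_pos: [0.4863, -0.1822, 0.0717]
orientation: [1.918, 1.961, -0.496]
contact_force: [0.0, -0.3, 0.7]
finger_gap: 0.699
```

```bash
python3 - <<'E'
from plant import robot
from h import *
import cv2
p,R0,s=now(robot);print(s['clock'],p,R0[:,2],s['joints'],s['finger_gap'])
f=robot.grab_frame("wrist");cv2.imwrite("pics/w2.png",f["img"][:,:,::-1])
Rn=Rt(.55);G=np.array([.4855,-.2135,.018]);print(step(p,R0,G+(.009)*Rn[:,2],Rn), G+.009*Rn[:,2])
E
```

```text
3.1 [ 0.4863 -0.1822  0.0717] [ 0.0064 -0.4813 -0.8765] [-0.2069  0.4225  1.8554 -0.6657  0.8641  0.213 ] 0.6985014758391396
[-0.0025 -0.0016  0.0889  0.0145 -0.0956  0.0416] [ 0.4855 -0.2182  0.0103]
```

View pics/w2.png

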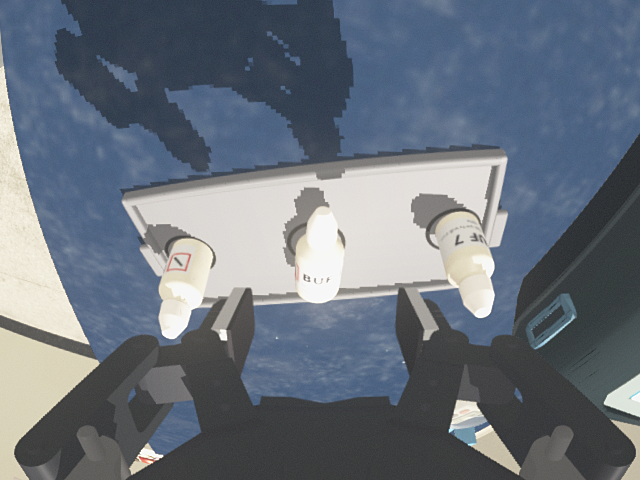

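The fallen bottle, (322,208) to (318,300), is centred between the open pads and the neighbours are clear. I'll descend and grip.

>>> {"op": "move_arm", "data": {
  "rows": [
    [0.4, [-0.003, -0.002, 0.03], [0.01, -0.095, 0.04]],
    [0.4, [-0.003, -0.002, 0.06], [0.01, -0.095, 0.04]],
    [0.4, [-0.003, -0.002, 0.08], [0.01, -0.095, 0.04]],
    [0.4, [-0.003, -0.002, 0.089], [0.01, -0.095, 0.04]],
    [0.4, [-0.003, -0.002, 0.089], [0.01, -0.095, 0.04]]
  ]
}}

```text
clock: 3.78
tcp_pos: [0.4844, -0.2194, 0.0095]
orientation: [1.911, 1.909, -0.54]
contact_force: [-0.4, 0.6, -0.2]
finger_gap: 0.696
```

```bash
python3 - <<'E'
from plant import robot
from h import *
import cv2
p,R0,s=now(robot);print(s['clock'],p,R0[:,2],s['joints'],s['finger_gap'],s['contact_force'])
f=robot.grab_frame("wrist");cv2.imwrite("pics/w3.png",f["img"][:,:,::-1])
E
```

```text
3.775 [ 0.4844 -0.2194  0.0095] [-0.0002 -0.5235 -0.852 ] [-0.2604  0.5611  1.8561 -0.8288  0.7565  0.3689] 0.696447255936374 [-0.4386  0.5889 -0.2135]
```

View pics/w3.png

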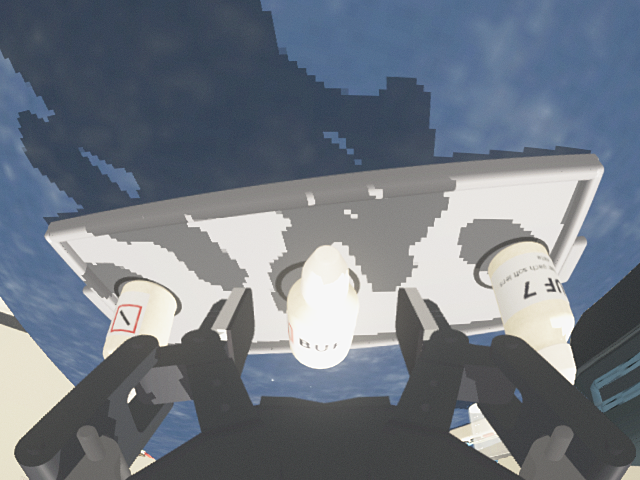

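The bottle sits between the pads and both neighbours are untouched. I'll close the jaws now.

>>> {"op": "move_arm", "data": {
  "rows": [
    [-1, [0, 0, 0], [0, 0, 0]],
    [-1, [0, 0, 0], [0, 0, 0]],
    [-1, [0, 0, 0], [0, 0, 0]],
    [-1, [0, 0, 0], [0, 0, 0]],
    [-1, [0, 0, 0], [0, 0, 0]],
    [-1, [0, 0, 0], [0, 0, 0]]
  ]
}}

```text
clock: 4.58
tcp_pos: [0.4847, -0.219, 0.0099]
orientation: [1.91, 1.909, -0.539]
contact_force: [-2.2, 2.7, 5.2]
finger_gap: 0.295
```

```bash
python3 - <<'E'
from plant import robot
from h import *
import cv2
p,R0,s=now(robot);print(s['clock'],p,R0[:,2],s['joints'],s['finger_gap'],s['contact_force'])
f=robot.grab_frame("wrist");cv2.imwrite("pics/w4.png",f["img"][:,:,::-1])
f=robot.grab_frame("scene");cv2.imwrite("pics/s4.png",cv2.resize(f["img"][200:350,200:400,::-1],None,fx=4,fy=4))
E
```

```text
4.575 [ 0.4847 -0.219   0.0099] [ 0.0007 -0.5239 -0.8518] [-0.2594  0.5604  1.8563 -0.8292  0.7566  0.3694] 0.2954779590409743 [-2.249   2.7288  5.1978]
```

View pics/w4.png

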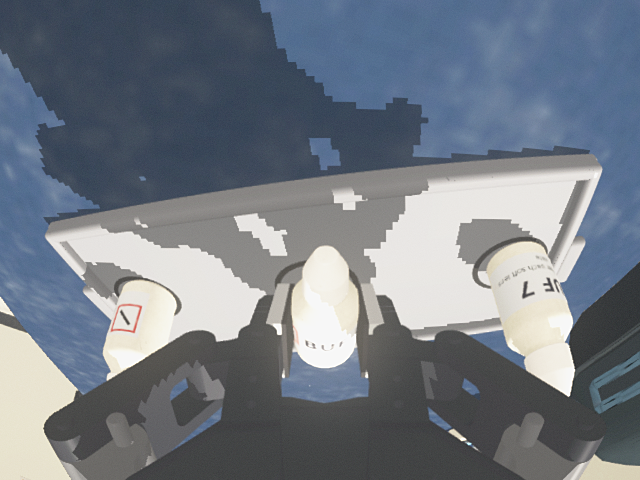

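View pics/s4.png

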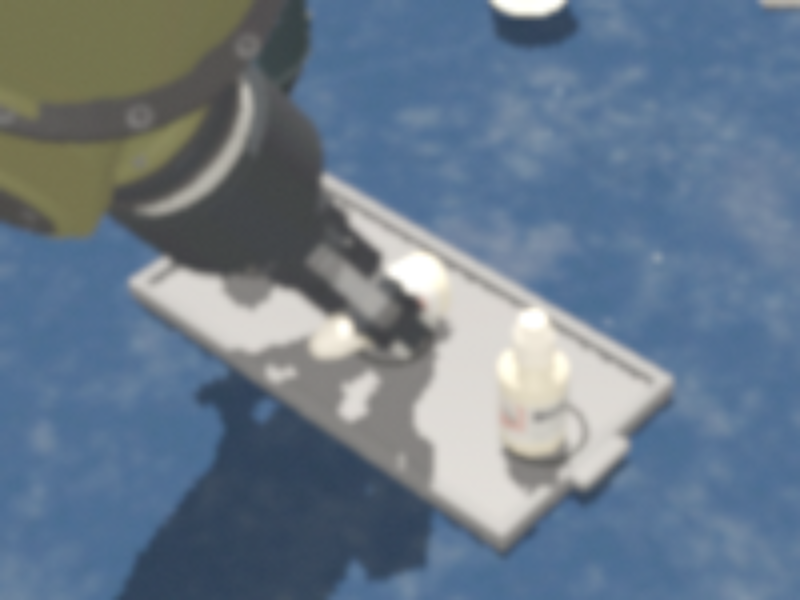

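>>> {"op": "move_arm", "data": {
  "rows": [
    [-1, [-0.02, 0, -0.03], [0, 0, 0]],
    [-1, [-0.05, 0, -0.08], [0, 0, 0]],
    [-1, [-0.08, 0, -0.13], [0, 0, 0]],
    [-1, [-0.08, 0, -0.13], [0, 0, 0]]
  ]
}}

```text
clock: 5.18
tcp_pos: [0.4858, -0.2194, 0.135]
orientation: [1.909, 1.905, -0.535]
contact_force: [-0.2, 0.3, 0.5]
finger_gap: 0.296
```

```bash
cat > t.py <<'E'
from plant import robot
from h import *
import sys
p,R0,s=now(robot);print(s['clock'],p,"z",R0[:,2],"j",s['joints'],s['finger_gap'],s['contact_force'])
t,x,y,z=map(float,sys.argv[1:5])
if len(sys.argv)>5:
    import cv2
    for n in("wrist","scene"):
        f=robot.grab_frame(n);im=f["img"][:,:,::-1]
        if n=="scene":im=cv2.resize(im[180:360,180:420],None,fx=3.3,fy=3.3,interpolation=cv2.INTER_CUBIC)
        cv2.imwrite(f"pics/{n}{sys.argv[5]}.png",im)
Rn=Rt(t);print(step(p,R0,np.array([x,y,z])+.009*Rn[:,2],Rn))
E
python3 t.py .1 .484 -.2135 .13 5
```

```text
5.175 [ 0.4858 -0.2194  0.135 ] z [ 0.0053 -0.525  -0.8511] j [-0.2598  0.3339  1.8147 -0.6717  0.9495  0.1313] 0.2964616987760019 [-0.2095  0.2807  0.5487]
[ 0.0145 -0.0023  0.0115  0.0126  0.9054 -0.0031]
```

View pics/wrist5.png

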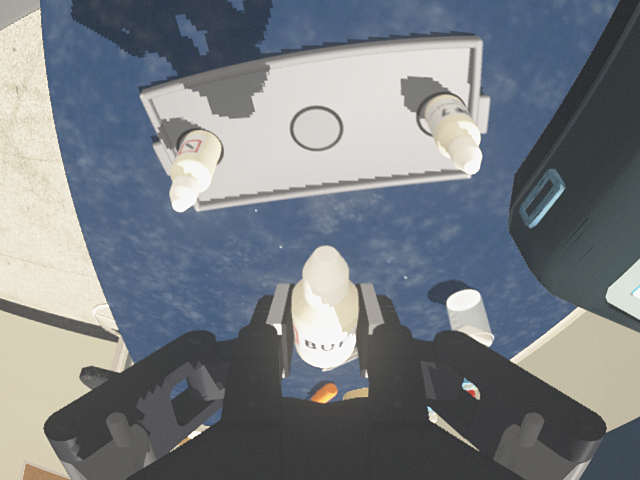

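```bash
python3 - <<'E'
from plant import robot
from h import *
p,R0,s=now(robot);f=robot.grab_frame("wrist")
print(wray(f,p,R0,317,128.5,.004))
E
```

```text
[ 0.4804 -0.2115  0.004 ]
```

>>> {"op": "move_arm", "data": {
  "rows": [
    [-1, [0.004, 0, 0.003], [0, 0.3, 0]],
    [-1, [0.01, -0.001, 0.007], [0, 0.6, 0]],
    [-1, [0.014, -0.002, 0.011], [0.01, 0.9, 0]],
    [-1, [0.014, -0.002, 0.011], [0.01, 0.9, 0]]
  ]
}}

```text
clock: 5.82
tcp_pos: [0.482, -0.2154, 0.1166]
orientation: [2.178, 2.168, -0.116]
contact_force: [-0.4, 0.1, 0.1]
finger_gap: 0.296
```

```bash
python3 t.py -.35 .484 -.2135 .13
```

```text
5.825 [ 0.482  -0.2154  0.1166] z [-0.0071 -0.1    -0.995 ] j [-0.4463  0.3628  1.7273 -0.1099  1.0172 -0.3854] 0.296213778237419 [-0.3714  0.1393  0.1329]
[ 0.0056  0.0025 -0.0068 -0.0123  0.9003 -0.0101]
```

>>> {"op": "move_arm", "data": {
  "rows": [
    [-1, [0.002, 0.001, -0.002], [0, 0.3, 0]],
    [-1, [0.004, 0.002, -0.005], [0, 0.6, -0.01]],
    [-1, [0.006, 0.002, -0.007], [-0.01, 0.9, -0.01]],
    [-1, [0.006, 0.002, -0.007], [-0.01, 0.9, -0.01]]
  ]
}}

```text
clock: 6.32
tcp_pos: [0.4834, -0.2095, 0.1213]
orientation: [-2.031, -2.03, -0.353]
contact_force: [-0.7, -0.6, -1.0]
finger_gap: 0.297
```

```bash
python3 t.py -.8 .483 -.2135 .13 6
```

```text
6.325 [ 0.4834 -0.2095  0.1213] z [-0.0034  0.3408 -0.9401] j [-0.6087  0.4659  1.6004  0.2928  1.2942 -0.7197] 0.2966719168351997 [-0.663  -0.5946 -1.0028]
[ 0.0039 -0.0006 -0.0018 -0.0071  0.9045 -0.0025]
```

View pics/scene6.png

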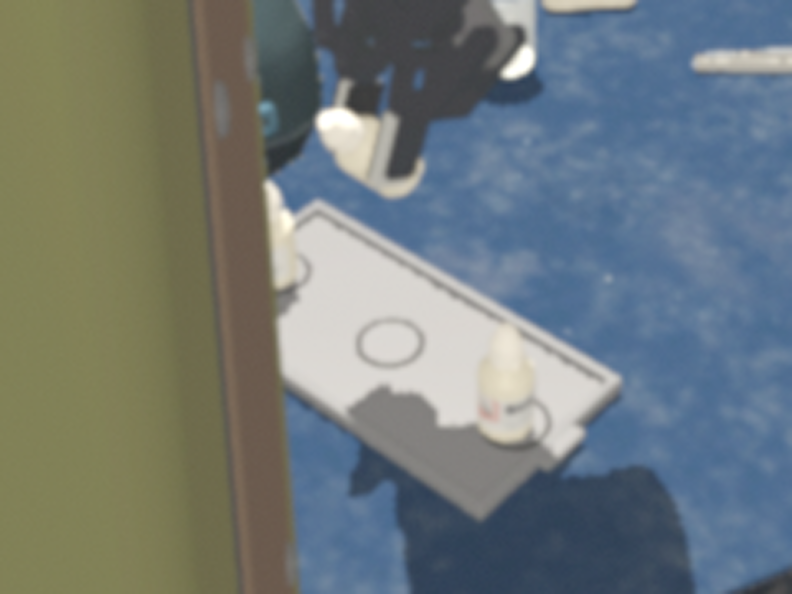

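The bottle is held and rotating upright, and the middle ring is clear at crop (390,343).

>>> {"op": "move_arm", "data": {
  "rows": [
    [-1, [0.001, 0, 0], [0, 0.3, 0]],
    [-1, [0.002, 0, -0.001], [0, 0.6, 0]],
    [-1, [0.004, 0, -0.002], [-0.01, 0.9, 0]],
    [-1, [0.004, 0, -0.002], [-0.01, 0.9, 0]]
  ]
}}

```text
clock: 6.92
tcp_pos: [0.4838, -0.2062, 0.124]
orientation: [-1.753, -1.752, -0.739]
contact_force: [-0.9, -0.4, -0.8]
finger_gap: 0.296
```

```bash
python3 t.py -1.0208 .482 -.2135 .13; python3 - <<'E'
from plant import robot
from h import *
g=robot.grab_frame("scene");print(ray(g,297.8,283.5,.004))
E
```

```text
6.925 [ 0.4838 -0.2062  0.124 ] z [ 0.0012  0.7154 -0.6987] j [-0.7273  0.639   1.4758  0.5653  1.6154 -0.8765] 0.2961884555700053 [-0.9362 -0.3572 -0.8252]
[ 0.0015 -0.0022 -0.0007  0.0011  0.4473  0.0011]
[ 0.4818 -0.2141  0.004 ]
```

>>> {"op": "move_arm", "data": {
  "rows": [
    [-1, [0.001, -0.002, 0], [0, 0.3, 0]],
    [-1, [0.002, -0.002, -0.001], [0, 0.447, 0]],
    [-1, [0.002, -0.002, -0.001], [0, 0.447, 0]],
    [-1, [0.002, -0.002, -0.001], [0, 0.447, 0]]
  ]
}}

```text
clock: 7.48
tcp_pos: [0.4831, -0.2054, 0.1279]
orientation: [-1.602, -1.608, -0.899]
contact_force: [0.5, -0.0, -0.1]
finger_gap: 0.293
```

```bash
python3 t.py -1.0208 .481 -.213 .08 7
```

```text
7.475 [ 0.4831 -0.2054  0.1279] z [ 0.0023  0.851  -0.5252] j [-0.7664  0.7316  1.4219  0.6785  1.7747 -0.9136] 0.2928743423346517 [ 0.4589 -0.0264 -0.0874]
[-0.0559 -0.0029  0.0346  0.0032  0.0059  0.0106]
```

View pics/scene7.png

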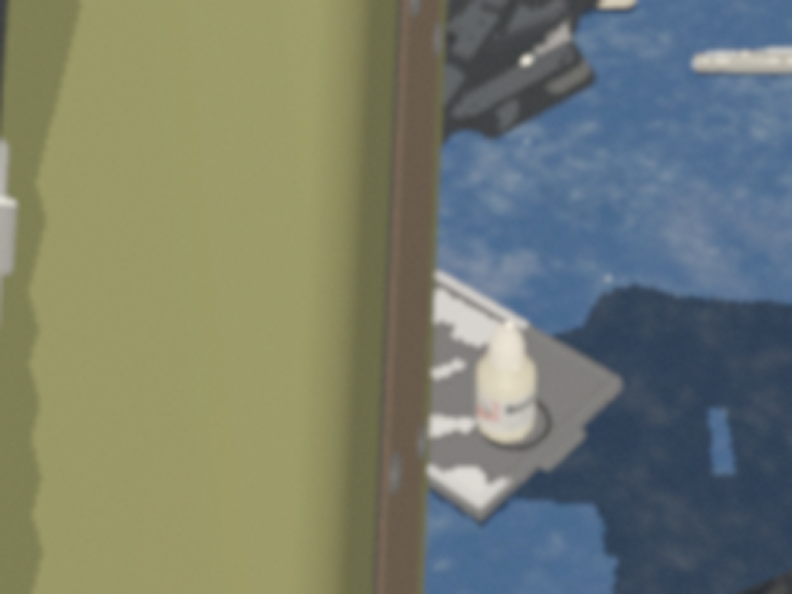

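View pics/wrist7.png

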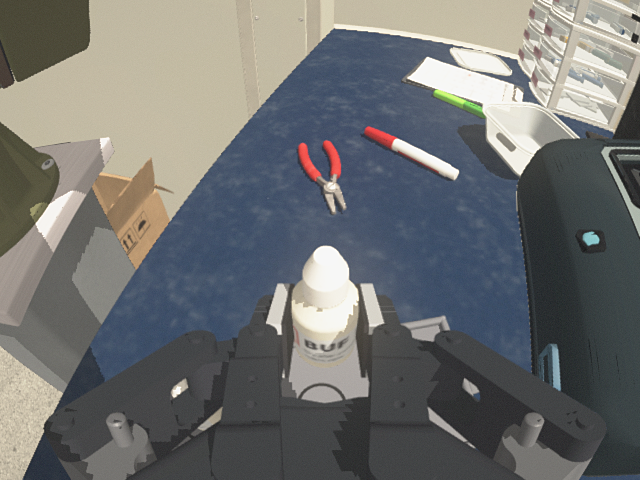

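The wrist view shows the bottle firmly held with its tip at (326,258). The scene view is blocked by the forearm. I'll lower it most of the way.

>>> {"op": "move_arm", "data": {
  "rows": [
    [-1, [-0.03, -0.001, 0.019], [0, 0, 0.01]],
    [-1, [-0.06, -0.002, 0.038], [0, 0, 0.01]],
    [-1, [-0.085, -0.003, 0.053], [0, 0.006, 0.01]],
    [-1, [-0.0935, -0.003, 0.058], [0, 0.006, 0.01]],
    [-1, [-0.0935, -0.003, 0.058], [0, 0.006, 0.01]]
  ]
}}

```text
clock: 8.2
tcp_pos: [0.481, -0.2053, 0.0397]
orientation: [-1.602, -1.598, -0.902]
contact_force: [-0.4, 1.0, 0.2]
finger_gap: 0.292
```

```bash
python3 t.py -1.0208 .481 -.213 .0345 8; python3 - <<'E'
from plant import robot
import cv2
f=robot.grab_frame("top");cv2.imwrite("pics/top8.png",cv2.resize(f["img"][150:330,190:380,::-1],None,fx=3.3,fy=3.3))
E
```

```text
8.2 [ 0.481  -0.2053  0.0397] z [ 0.0031  0.8545 -0.5194] j [-0.7698  0.8729  1.4214  0.6673  1.6712 -0.9983] 0.2924579942598428 [-0.391   0.9851  0.1511]
[-0.0106  0.      0.0065  0.0048 -0.0078 -0.0005]
```

View pics/top8.png

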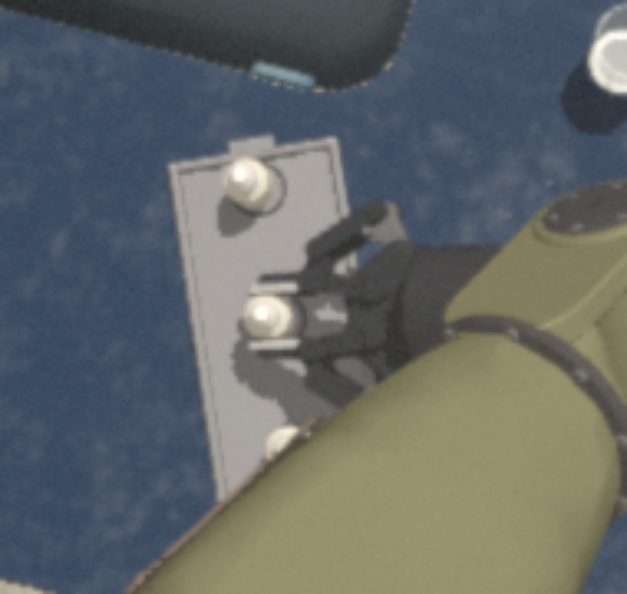

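View pics/wrist8.png

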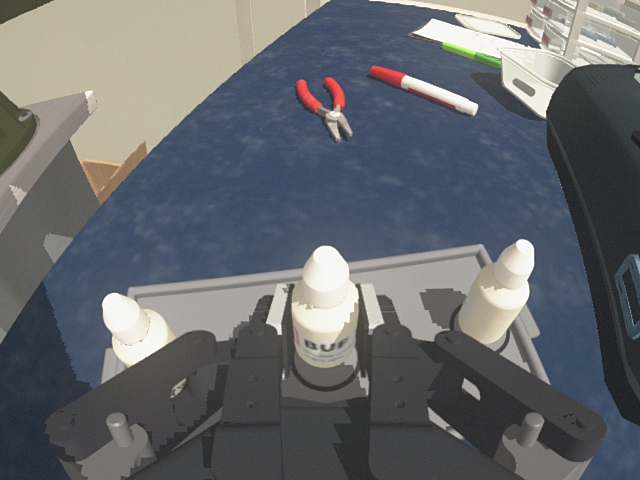

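Top view: the bottle tip at (270,315) is between the pads and upright over the tray, with both neighbours standing. The wrist view shows the same. I'll do the final descent in small steps.

>>> {"op": "move_arm", "data": {
  "rows": [
    [-1, [-0.005, 0, 0.003], [0, 0, 0]],
    [-1, [-0.0105, 0, 0.0065], [0, 0, 0]],
    [-1, [-0.0105, 0, 0.0065], [0, 0, 0]]
  ]
}}

```text
clock: 8.72
tcp_pos: [0.4807, -0.2051, 0.0291]
orientation: [-1.601, -1.596, -0.902]
contact_force: [-0.7, -0.4, -1.1]
finger_gap: 0.292
```

>>> {"op": "move_arm", "data": {
  "rows": [
    [-1, [-0.0021, 0, 0.0013], [0, 0, 0]],
    [-1, [-0.0021, 0, 0.0013], [0, 0, 0]]
  ]
}}

```text
clock: 8.98
tcp_pos: [0.4808, -0.2052, 0.0274]
orientation: [-1.601, -1.597, -0.902]
contact_force: [0.1, 0.5, -0.6]
finger_gap: 0.294
```

>>> {"op": "move_arm", "data": {
  "rows": [
    [-1, [-0.0013, 0, 0.0008], [0, 0, 0]],
    [-1, [-0.0013, 0, 0.0008], [0, 0, 0]]
  ]
}}

```text
clock: 9.22
tcp_pos: [0.4808, -0.2052, 0.0263]
orientation: [-1.601, -1.597, -0.902]
contact_force: [-0.6, 0.6, -0.5]
finger_gap: 0.298
```

>>> {"op": "move_arm", "data": {
  "rows": [
    [-1, [-0.0013, 0, 0.0008], [0, 0, 0]],
    [-1, [-0.0013, 0, 0.0008], [0, 0, 0]]
  ]
}}

```text
clock: 9.48
tcp_pos: [0.4809, -0.2052, 0.0256]
orientation: [-1.601, -1.597, -0.903]
contact_force: [-2.2, 0.2, 5.3]
finger_gap: 0.296
```

There is floor contact of about 5 N. I'll look before releasing.

```bash
python3 t.py -1.0208 .481 -.213 .03 9; python3 - <<'E'
from plant import robot
import cv2
f=robot.grab_frame("top");cv2.imwrite("pics/top9.png",cv2.resize(f["img"][150:330,190:380,::-1],None,fx=3.3,fy=3.3))
E
```

```text
9.475 [ 0.4809 -0.2052  0.0256] z [ 0.0033  0.8553 -0.5182] j [-0.77    0.8978  1.4169  0.6669  1.6564 -1.0113] 0.2963900064008469 [-2.1535  0.1821  5.273 ]
[-0.0004  0.0001  0.0001  0.0052 -0.0106  0.0001]
```

View pics/wrist9.png

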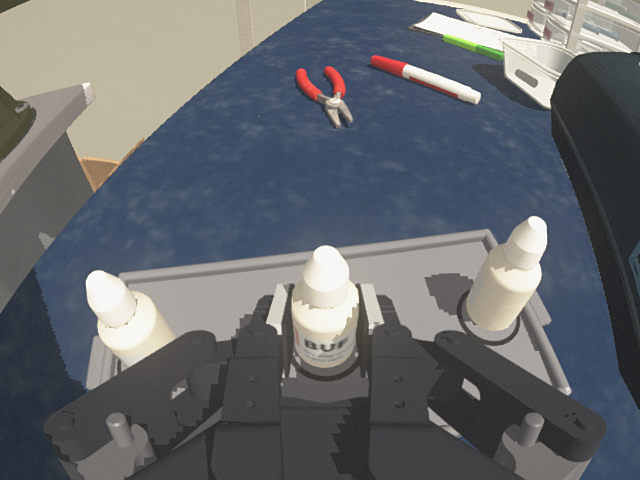

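View pics/top9.png

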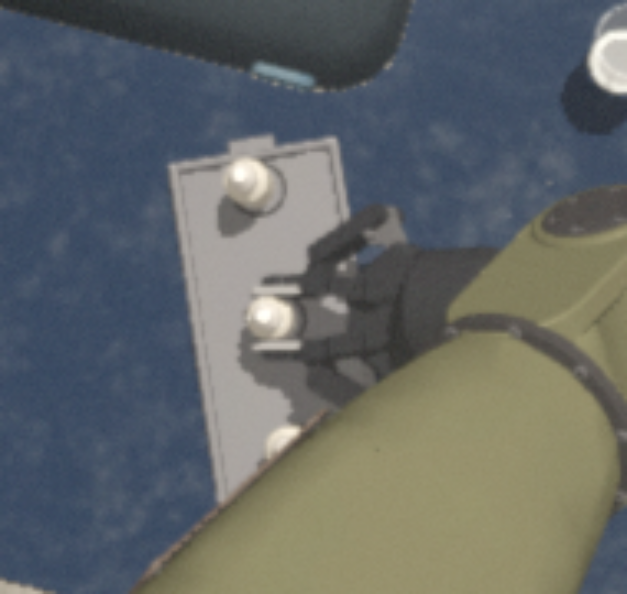

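The ring surrounds the base and the bottle looks upright. I'll open moderately and then retreat.

>>> {"op": "move_arm", "data": {
  "rows": [
    [0.05, [0, 0, 0], [0, 0, 0]],
    [0.05, [0, 0, 0], [0, 0, 0]],
    [0.05, [0, 0, 0], [0, 0, 0]],
    [0.05, [0, 0, 0], [0, 0, 0]]
  ]
}}

```text
clock: 10.12
tcp_pos: [0.4808, -0.2052, 0.025]
orientation: [-1.601, -1.597, -0.902]
contact_force: [-0.0, 0.1, -0.4]
finger_gap: 0.524
```

```bash
python3 t.py -1.0208 .481 -.213 .03 10
```

```text
10.125 [ 0.4808 -0.2052  0.025 ] z [ 0.0032  0.855  -0.5187] j [-0.77    0.8984  1.4172  0.6665  1.6552 -1.0113] 0.5242528670373959 [-0.0427  0.0728 -0.4294]
[ 0.0002  0.0002 -0.0003  0.0051 -0.0094 -0.001 ]
```

View pics/wrist10.png

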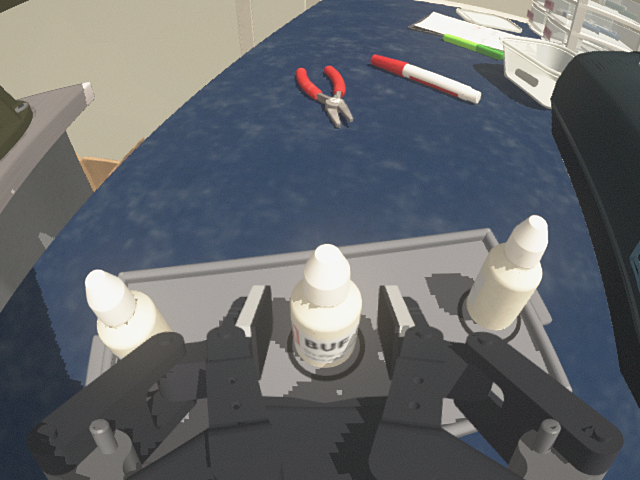

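>>> {"op": "move_arm", "data": {
  "rows": [
    [0.05, [0, 0, -0.02], [0, 0, 0]],
    [0.05, [0, 0, -0.05], [0, 0, 0]],
    [0.05, [0, 0, -0.09], [0, 0, 0]],
    [0.05, [0.05, 0, -0.12], [0, 0, 0]],
    [0.05, [0.1, 0, -0.15], [0, 0, 0]],
    [0.05, [0.15, 0, -0.17], [0, 0, 0]],
    [0.05, [0.15, 0, -0.17], [0, 0, 0]]
  ]
}}

```text
clock: 11.1
tcp_pos: [0.4809, -0.2603, 0.2019]
orientation: [-1.604, -1.603, -0.903]
contact_force: [-0.3, 0.3, -0.2]
finger_gap: 0.526
```

```bash
python3 t.py -1.0208 .481 -.213 .03 11;python3 - <<'E'
from plant import robot
import cv2
f=robot.grab_frame("top");cv2.imwrite("pics/top11.png",f["img"][:,:,::-1])
E
```

```text
11.1 [ 0.4809 -0.2603  0.2019] z [ 0.0056  0.8524 -0.5228] j [-0.8288  0.7049  1.2722  0.6734  1.9467 -0.8402] 0.5259103023242548 [-0.2728  0.3488 -0.2381]
[-0.1522 -0.0013  0.174   0.0098  0.0003  0.0067]
```

View pics/wrist11.png

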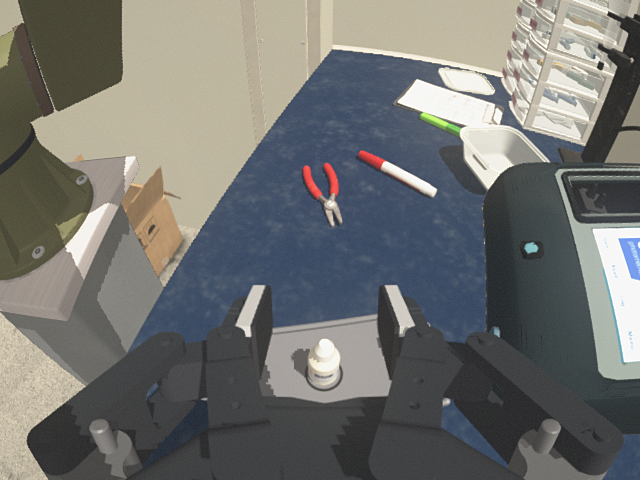

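View pics/top11.png

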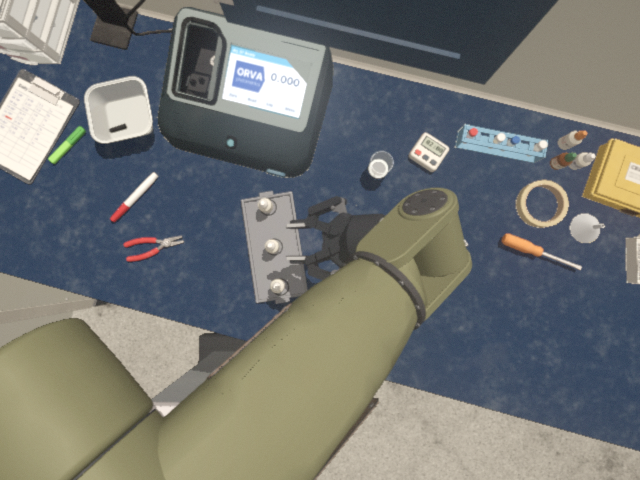

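The top view shows all three upright: far (266,206), near (278,287), and middle tip (273,246), about 1 px from the midpoint of its neighbours. The beaker is unmoved at (379,165).

```bash
python3 - <<'E'
from plant import robot
from h import *
import cv2
f=robot.grab_frame("top")
for n,u,v in(("mid",272.5,245.5),("far",265.5,205.5),("near",277.5,286.5)):print(n,ray(f,u,v,.066))
a=cv2.imread("pics/top0.png").astype(int)[190:305,235:262];b=f["img"][190:305,235:262,::-1].astype(int)
c=cv2.imread("pics/top0.png").astype(int)[145:185,360:400];d=f["img"][145:185,360:400,::-1].astype(int)
print(abs(c-d).mean())
print(robot.get_state()['clock'],robot.sign_off())
E
```

```text
mid [ 0.4807 -0.2193  0.066 ]
far [ 0.56  -0.205  0.066]
near [ 0.4006 -0.2296  0.066 ]
14.346458333333333
the job is handed in; nothing more can be done
11.3 None
```

I stood the fallen bottle upright on the middle mark, released it and backed the arm clear, then handed in at 11.3 s. No verdict was reported, so the result rests on my own checks.

**How:** I gripped the bottle by its body with the tool tilted and lifted it. I turned it 90° about the jaw axis and lowered it until it met the floor at about 5 N. Then I opened the jaws part way and retreated up and back, with no contact force left.

**Middle bottle:** The last wrist and top pictures show it upright and free of the gripper. In the top view its tip lies about 2 mm from the midpoint between its neighbours. In absolute terms that reading is about 6 mm from my mark estimate of (0.481, -0.213). The neighbours' rough readings also came out several mm lower in y than my first ones, so most of that offset is probably reading error. It is within 15 mm either way.

**Neighbours and beaker:** By eye they are at the same pixels in the first and last top views, with both bottles upright.

**A check that disagreed:** A crude before/after pixel difference around the beaker came out at 14 grey levels, which is not clean. I put it down to image noise or a change in the arm's shadow, but I did not look into it before handing in.

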